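# Milk jugs into their own saucers

### The job

Stand each of the four open steel milk jugs upright in the wooden saucer of its own size: the smallest jug in the smallest saucer, the next in the next, and so on up to the largest, each resting flat inside the rim. Set them down rather than dropping them, do not tip any over, and leave the closed steel sugar shaker and the citrus reamer where they are.

Things in the scene. Friction and masses are not known exactly. Their poses are not given: they have to be found in the camera images.
- jug_tiny: The smallest of four open stainless steel milk jugs, loose, 40 mm across, 55 mm tall, straight sides up to 44 mm, slight neck above. Origin: centre of the underside; z up; loop handle to +y (reaching 42 mm from the axis), pouring lip to -y, bare sides +x and -x. Starts upright on the ledge (z = 0) in the nearer row, yaw within 0.7 rad of 0. Best gripped about 25 mm below the rim.
- jug_small: The second smallest of four open stainless steel milk jugs, loose, 50 mm across, 70 mm tall, straight sides up to 56 mm, slight neck above. Origin: centre of the underside; z up; loop handle to +y (reaching 47 mm from the axis), pouring lip to -y, bare sides +x and -x. Starts upright on the ledge (z = 0) in the nearer row, yaw within 0.7 rad of 0. Best gripped about 25 mm below the rim.
- jug_medium: The second largest of four open stainless steel milk jugs, loose, 60 mm across, 85 mm tall, straight sides up to 68 mm, slight neck above. Origin: centre of the underside; z up; loop handle to +y (reaching 52 mm from the axis), pouring lip to -y, bare sides +x and -x. Starts upright on the ledge (z = 0) in the nearer row, yaw within 0.7 rad of 0. Best gripped about 25 mm below the rim.
- jug_large: The largest of four open stainless steel milk jugs, loose, 70 mm across, 100 mm tall, straight sides up to 80 mm, slight neck above. Origin: centre of the underside; z up; loop handle to +y (reaching 57 mm from the axis), pouring lip to -y, bare sides +x and -x. Starts upright on the ledge (z = 0) in the nearer row, yaw within 0.7 rad of 0. Best gripped about 25 mm below the rim.
- saucer_tiny: The smallest of four round wooden saucers, fixed to the ledge, in the row behind the jugs: 68 mm across outside, well 58 mm across, its floor 4 mm above the ledge, rim 5 mm wide with its top 9 mm above the ledge. Origin: centre of the underside (on the ledge, z = 0); z up. Belongs to the smallest jug (40 mm across).
- saucer_small: The second smallest of four round wooden saucers, fixed to the ledge, in the row behind the jugs: 80 mm across outside, well 70 mm across, its floor 4 mm above the ledge, rim 5 mm wide with its top 9 mm above the ledge. Origin: centre of the underside (on the ledge, z = 0); z up. Belongs to the second smallest jug (50 mm across).
- saucer_medium: The second largest of four round wooden saucers, fixed to the ledge, in the row behind the jugs: 92 mm across outside, well 82 mm across, its floor 4 mm above the ledge, rim 5 mm wide with its top 9 mm above the ledge. Origin: centre of the underside (on the ledge, z = 0); z up. Belongs to the second largest jug (60 mm across).
- saucer_large: The largest of four round wooden saucers, fixed to the ledge, in the row behind the jugs: 104 mm across outside, well 94 mm across, its floor 4 mm above the ledge, rim 5 mm wide with its top 9 mm above the ledge. Origin: centre of the underside (on the ledge, z = 0); z up. Belongs to the largest jug (70 mm across).
- shaker: Bystander (loose): round steel sugar shaker with a closed, domed, pierced top, no handle and no lip, 58 mm across, 96 mm tall, standing among the jugs. Not a jug. Origin: centre of the underside, z up.
- reamer: Bystander (loose): wooden citrus reamer lying on the ledge beyond the saucers, 130 mm long, 42 mm across. Origin: under its middle, on the ledge; ribbed head towards its +x, handle towards -x.

How it is judged (in metres and radians):
At the end, for the whole second after the job is handed in: Each jug stands upright (within 0.06 rad) and flat on the floor of the saucer of its own size rank (underside 4 mm above the ledge, within 2.5 mm), inside the rim (off-centre by at most the free play of 9, 10, 11 or 12 mm from smallest to largest, plus 1.5 mm), released and at rest (horizontal distance between jug_tiny and saucer_tiny below 0.0105 m and z of jug_tiny in the frame of saucer_tiny between 0.0015 and 0.0065 m and angle between each of jug_tiny, jug_small, jug_medium, jug_large's own z axis and vertical below 0.06 rad and linear speed of each of jug_tiny, jug_small, jug_medium, jug_large below 0.02 m/s and angular speed of each of jug_tiny, jug_small, jug_medium, jug_large below 0.2 rad/s and contact force between the fingers and jug_tiny below 0.05 N and horizontal distance between jug_small and saucer_small below 0.0115 m and z of jug_small in the frame of saucer_small between 0.0015 and 0.0065 m and contact force between the fingers and jug_small below 0.05 N and horizontal distance between jug_medium and saucer_medium below 0.0125 m and z of jug_medium in the frame of saucer_medium between 0.0015 and 0.0065 m and contact force between the fingers and jug_medium below 0.05 N and horizontal distance between jug_large and saucer_large below 0.0135 m and z of jug_large in the frame of saucer_large between 0.0015 and 0.0065 m and contact force between the fingers and jug_large below 0.05 N); the robot touches nothing.
It fails at once if the shaker is pushed out of its place (more than 15 mm) (distance of shaker from where it was at the start of the episode above 0.015 m).
It fails at once if the reamer is pushed out of its place (more than 15 mm) (distance of reamer from where it was at the start of the episode above 0.015 m).
It fails at once if a jug is tipped over (more than 0.6 rad) (angle between any of jug_tiny, jug_small, jug_medium, jug_large's own z axis and vertical above 0.6 rad).
It fails at once if a jug is dropped or flung (faster than 0.6 m/s with no finger on it) ((linear speed of jug_tiny above 0.6 m/s and contact force between the fingers and jug_tiny below 0.01 N) or (linear speed of jug_small above 0.6 m/s and contact force between the fingers and jug_small below 0.01 N) or (linear speed of jug_medium above 0.6 m/s and contact force between the fingers and jug_medium below 0.01 N) or (linear speed of jug_large above 0.6 m/s and contact force between the fingers and jug_large below 0.01 N)).
It also fails if it takes over 106 s, if anything falls off the work surface, if the arm or the gripper's body presses on something with over 40 N, if the wrist force passes 120 N, or if a joint passes its speed limit or range.

### The arm

A 7-joint arm with a two-finger parallel gripper is mounted at the origin on the work surface. World frame = base frame: x ahead of the robot, y to its left, z up, the work surface at z = 0. Lengths are in m, angles in degrees, forces in N, time in s.
With the tool pointing down it reaches from about 0.425 to 0.875 m from the base axis. Payload 4.7 kg.
Tool frame: the origin (TCP) lies between the finger pads; the fingertips stand env.tip_reach ahead of it and the grasp point (between the pads) lies 2 mm behind it (env.tip_reach is the distance from the TCP to the fingertips, in m); z points along the fingers, y is the line along which they close (so a half turn about z gives the same grasp; the last joint's range is limited). The gripper opens to 87 mm and grips with 3 to 60 N. Pads are 19 mm wide; open, the fingers measure 117 mm over their backs; the gripper's body (75 mm by 190 mm) begins 51 mm behind the grasp point.
Start: joints at [-64.968, 18.392, -4.016, 83.108, 1.295, 78.541, -3.26], TCP at [0.267, 0.593, 0.24] pointing down, gripper open.
Joint ranges: [-163.93, 163.93], [-17.29, 119.83], [-79.2, 71.16], [3.27, 140.29], [-89.18, 269.18], [5.43, 117.66], [-154.24, 154.24]. Speed limits (degrees/s): [147.25, 147.25, 180, 180, 180, 180, 180].

### API

Orientations are given as [roll, pitch, yaw] about the fixed x, y, z axes, in that order (R = Rz(yaw) Ry(pitch) Rx(roll)).
In Python, from cell import env gives the robot as it stands.
- The arm moves only by the shell command python3 steer.py 'ROWS' [FORCE]. ROWS is rows parted by semicolons, their numbers by spaces, 1 to 8 of them, each of 5 numbers: dx, dy, dz in m, then a turn about the tool's z in degrees, then the finger opening in m; each row is the pose to reach, as a shift and turn from the pose commanded when the command began, along the tool's axes at that moment; what a row does not reach only later rows make up. A row lasts 1/12 s, in which the tool goes at most 0.0417 m and 7.16 degrees, less where a joint would pass 70% of its speed; a pose out of reach is approached as far as the arm can. The fingers move at their own pace and stop on an object; FORCE is the grip in N (left out, the last holds). Time passes only in rows, so rows that do not move let the fingers close. It prints the time, the measured TCP pose, the force, the opening and the grip force at its end.
- env.get_obs(): the state, without advancing time (a new reading comes with each control period).
- env.read_camera(name): name is "scene" or "top" or "wrist"; returns a dict with "color" (420x560x3 uint8, blue, green, red), "fx", "fy", "cx", "cy" (pixels), "world_from_camera" (4x4, takes a point from camera to world coordinates). Camera axes: x right, y down, z forward; pixel columns grow to the right and rows downward; lengths in m; the calibration is good to about 2 mm. A picture is of the moment at which its call begins. There is no depth.
- env.sign_off(): hands the job in; it is judged then, once.
The state is a dict: "time_s": time; "qpos": joint angles; "joint_velocities": joint speeds; "effort": joint torques, N m; "tool_pos": TCP position; "tool_rot": TCP orientation; "force": force on the tool from outside, world axes, zero at the start; "wrist_torque": the same for the moment, N m; "grip_width": finger opening in m; "grasp_force": force on a finger pad.
Only numpy, scipy, OpenCV 4.12 (cv2) and the standard library are available. Lean on these libraries where they do the work, as an engineer would, in place of code of your own. Each camera call takes 0.05 s, during which the arm holds its last target. There are 200 camera calls.

## Working session

There is one attempt and no reset: what is moved stays moved. The work goes in short steps, Python scripts to look and compute and a shell command to move; the robot and the scene stay as the last step left them, time stands still between calls to the robot, and variables do not carry over. Pictures are saved under pics/ and viewed, at most 14 in all, crops included, and the job is handed in when it is done.

```bash
ls; mkdir -p pics; cat > h.py <<'E'
import numpy as np, cv2
from cell import env
def snap(n,f):
    c=env.read_camera(n); cv2.imwrite(f'pics/{f}.png',c['color']); np.save(f'pics/{f}.npy',np.array([c['fx'],c['fy'],c['cx'],c['cy'],*np.array(c['world_from_camera']).ravel()]))
    return c
def load(f):
    a=np.load(f'pics/{f}.npy'); return a[:4],a[4:].reshape(4,4)
def ray(f,u,v):
    (fx,fy,cx,cy),T=load(f); d=T[:3,:3]@np.array([(u-cx)/fx,(v-cy)/fy,1]); return T[:3,3],d
def atz(f,u,v,z):
    o,d=ray(f,u,v); return o+d*(z-o[2])/d[2]
def tri(*obs):
    A=np.zeros((3,3));b=np.zeros(3)
    for f,u,v in obs:
        o,d=ray(f,u,v); d=d/np.linalg.norm(d); P=np.eye(3)-np.outer(d,d); A+=P;b+=P@o
    p=np.linalg.solve(A,b); return p
def proj(f,p):
    (fx,fy,cx,cy),T=load(f); q=np.linalg.inv(T)@np.append(p,1); return q[0]/q[2]*fx+cx,q[1]/q[2]*fy+cy
E
python3 - <<'E'
from h import *
for n in ['scene','top']:
    snap(n,n+'0'); k,T=load(n+'0'); print(n,k,T.round(3))
o=env.get_obs(); print(o['time_s'],o['tool_pos'],o['tool_rot'],o['grip_width'],env.tip_reach)
E
```

```text
cell.py
pics
steer.py
scene [435.72432314 435.72432314 279.16145776 213.71451327] [[-0.276  0.747 -0.605  1.113]
 [ 0.961  0.205 -0.186  0.163]
 [-0.015 -0.632 -0.775  0.69 ]
 [ 0.     0.     0.     1.   ]]
top [446.79208566 446.79208566 284.32875293 207.65891763] [[ 0.017 -0.979  0.205  0.394]
 [-1.    -0.016  0.005 -0.011]
 [-0.002 -0.205 -0.979  1.145]
 [ 0.     0.     0.     1.   ]]
0.1 [0.26653964 0.59231368 0.23855653] [-1.79899096e+02  4.93860409e-03  1.55778832e+02] 0.08710779010435388 0.017
```

View pics/scene0.png

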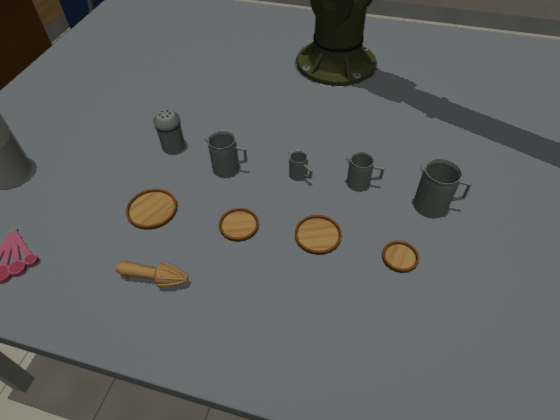

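View pics/top0.png

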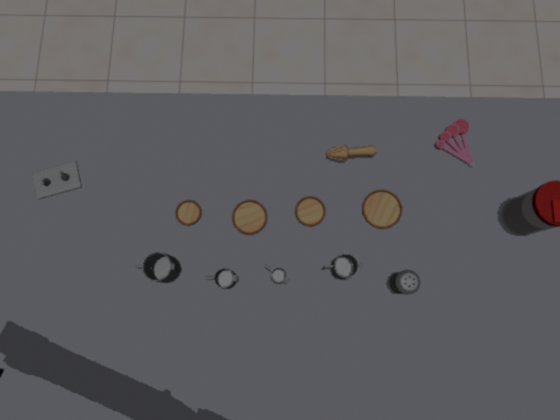

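The two views agree. In the top picture the saucers are tiny (189,212), medium (250,217), small (310,211) and large (382,209). The jugs are large (161,268), small (226,279), tiny (278,276) and medium (344,267), with the shaker at (407,282) and the reamer at (350,153). Next I'll enlarge both.

```bash
python3 - <<'E'
from h import *
a=cv2.imread('pics/top0.png')[190:300,130:330]; b=cv2.imread('pics/top0.png')[190:300,250:450]
f=lambda i:cv2.convertScaleAbs(cv2.resize(i,None,fx=4,fy=2.7*4/2.7,interpolation=cv2.INTER_CUBIC),alpha=1.5)
def grid(i,u0,v0,s=4,st=10):
    h,w=i.shape[:2]
    for u in range(0,w,st*s): cv2.line(i,(u,0),(u,6),(0,255,255),1); cv2.putText(i,str(u0+u//s),(u,16),0,.33,(0,255,255),1)
    for v in range(0,h,st*s): cv2.line(i,(0,v),(6,v),(0,255,255),1); cv2.putText(i,str(v0+v//s),(8,v+4),0,.33,(0,255,255),1)
    return i
cv2.imwrite('pics/topA.png',grid(f(a),130,190)); cv2.imwrite('pics/topB.png',grid(f(b),250,190))
s=cv2.imread('pics/scene0.png')[110:250,195:475]
i=cv2.convertScaleAbs(cv2.resize(s,None,fx=2.8,fy=2.8,interpolation=cv2.INTER_CUBIC),alpha=1.5)
for u in range(0,280,20): cv2.putText(i,str(195+u),(int(u*2.8),12),0,.33,(0,255,255),1)
for v in range(0,140,20): cv2.putText(i,str(110+v),(0,int(v*2.8)+4),0,.33,(0,255,255),1)
cv2.imwrite('pics/sceneA.png',i)
# saucers by colour, in both views
for n in ['top0','scene0']:
    h=cv2.cvtColor(cv2.imread(f'pics/{n}.png'),cv2.COLOR_BGR2HSV)
    m=cv2.inRange(h,(3,90,40),(30,255,255))
    if n=='top0': m[:180]=0
    else: m[:180]=0
    for c in cv2.findContours(m,0,2)[0]:
        if 150<cv2.contourArea(c)<3000:
            (u,v),ax,_=cv2.fitEllipse(c); p=atz(n,u,v,.008); print(n,round(u,1),round(v,1),np.round(ax,1),p.round(4))
E
```

```text
top0 187.9 212.3 [23.6 24.5] [0.6158 0.2458 0.008 ]
top0 249.2 216.8 [33.  33.5] [0.6065 0.0862 0.008 ]
top0 309.7 210.8 [28.3 29. ] [ 0.625  -0.0704  0.008 ]
top0 381.7 208.8 [37.  38.7] [ 0.6334 -0.2574  0.008 ]
scene0 153.3 272.7 [20.8 74.4] [ 0.7752 -0.1836  0.008 ]
scene0 400.1 256.2 [30.1 36.7] [0.619  0.2452 0.008 ]
scene0 317.6 234.3 [38.7 46. ] [0.6103 0.0862 0.008 ]
scene0 238.3 224.3 [32.3 39.2] [ 0.6281 -0.0708  0.008 ]
scene0 151.1 208.5 [38.2 51.2] [ 0.637  -0.2572  0.008 ]
```

View pics/topA.png

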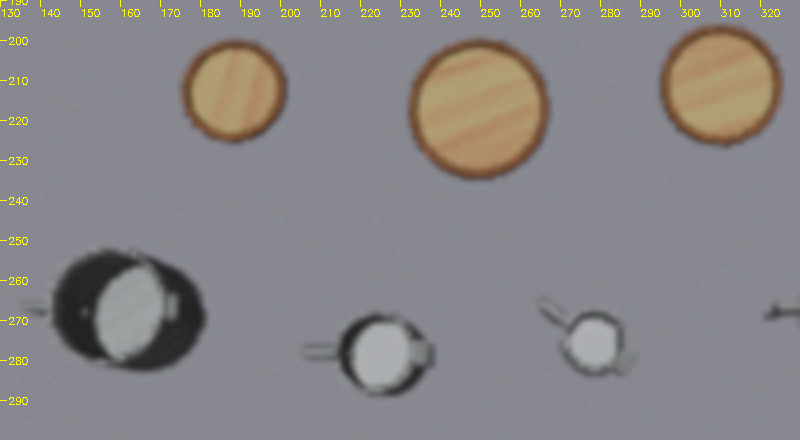

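View pics/topB.png

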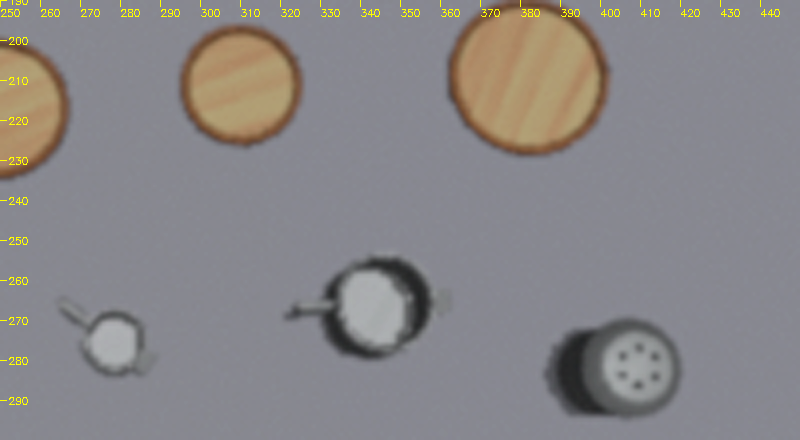

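View pics/sceneA.png

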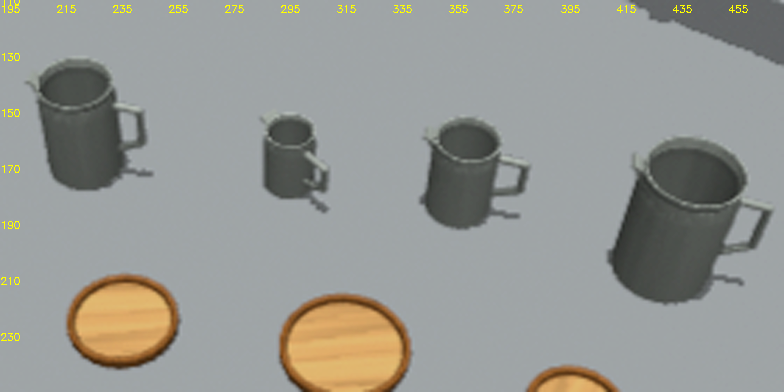

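```bash
cat >> h.py <<'E'
from scipy.spatial.transform import Rotation as Ro
def plan(x,y,z,psi):
    o=env.get_obs(); R=Ro.from_euler('xyz',o['tool_rot'],degrees=True).as_matrix()
    d=R.T@(np.array([x,y,z])-o['tool_pos']); t=-((psi-o['tool_rot'][2]+180)%360-180)
    print('d',d.round(4),'turn',round(t,1),'rows',max(np.linalg.norm(d)/.0417,abs(t)/7.16).round(1))
E
python3 - <<'E'
from h import *
J=dict(large=((157.3,267.2),(442.9,171.8)),medium=((346.2,266.5),(222.1,139.6)),small=((224.5,278.5),(361.4,159.6)),tiny=((278.5,275.8),(298.9,156.4)))
for k,(a,b) in J.items(): print(k,tri(('top0',*a),('scene0',*b)).round(4))
S=[((187.9,212.3),(400.1,256.2)),((249.2,216.8),(317.6,234.3)),((309.7,210.8),(238.3,224.3)),((381.7,208.8),(151.1,208.5))]
for a,b in S: print(tri(('top0',*a),('scene0',*b)).round(4))
# base of jugs from the scene crop
print(atz('top0',407,282,.09))
plan(.474,.29,.24,90)
E
```

```text
large [0.4669 0.2911 0.094 ]
medium [ 0.4769 -0.1535  0.0817]
small [0.4446 0.136  0.0666]
tiny [0.4539 0.0071 0.0523]
[0.6165 0.2461 0.0045]
[0.6073 0.0861 0.004 ]
[ 0.6258 -0.0712  0.0049]
[ 0.6343 -0.2588  0.0045]
[ 0.44271659 -0.29372746  0.09      ]
d [-0.3132 -0.1906 -0.0011] turn 65.8 rows 9.2
```

```bash
python3 steer.py '-.04 -.025 0 7 .087; -.08 -.05 0 14 .087; -.12 -.07 0 21 .087; -.16 -.09 0 28 .087; -.2 -.12 0 35 .087; -.24 -.14 0 42 .087; -.28 -.165 0 49 .087; -.313 -.19 0 56 .087' 20; python3 - <<'E'
from h import *
plan(.468,.291,.24,91)
E
```

```text
time_s: 0.77
tool_pos: [0.4578, 0.3175, 0.2393]
tool_rot: [-180.0, 0.0, 99.4]
force: [0.8, -0.9, -0.7]
grip_width: 0.0869
grasp_force: 0.0
d [-0.0278  0.0058 -0.0007] turn 8.4 rows 1.2
```

```bash
python3 steer.py '-.025 .008 0 8.4 .087; -.025 .008 0 8.4 .087; -.025 .008 0 8.4 .087;-.025 .008 0 8.4 .087' ; python3 - <<'E'
from h import *
plan(.468,.291,.24,91); c=snap('wrist','w1'); print(load('w1')[1].round(3)); print(proj('w1',[.468,.291,.1]))
E
```

```text
time_s: 1.1
tool_pos: [0.4683, 0.2971, 0.2393]
tool_rot: [-179.9, -0.0, 91.5]
force: [0.1, 0.9, -0.8]
grip_width: 0.0873
grasp_force: 0.0
d [-0.0061 -0.0005 -0.0007] turn 0.5 rows 0.1
[[ 1.     0.025  0.007  0.467]
 [ 0.026 -0.954 -0.298  0.38 ]
 [-0.001  0.298 -0.955  0.384]
 [ 0.     0.     0.     1.   ]]
(np.float64(280.5140552694612), np.float64(211.11259444434054))
```

View pics/w1.png

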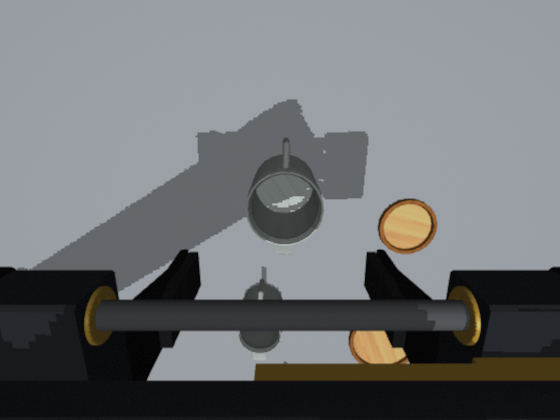

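The rim's centre is at about (285.5,206), its left and right edges at u=248 and 323. The handle points straight up in the image, so the yaw is about 1.5°.

```bash
python3 - <<'E'
from h import *
print(atz('w1',285.5,206,.1), tri(('w1',285.5,206),('top0',157.3,267.2),('scene0',442.9,171.8)))
print(atz('w1',407,226,.008), atz('w1',323,206,.1)-atz('w1',248,206,.1))
plan(.4705,.292,.077,91.5)
E
```

```text
[0.47220935 0.2957634  0.1       ] [0.46909018 0.29200316 0.09420882]
[0.61668017 0.24796086 0.008     ] [0.06507892 0.00173597 0.        ]
d [-0.0059  0.0026  0.1623] turn 0.1 rows 3.9
```

```bash
python3 steer.py '-.003 .003 0 0 .087; -.003 .003 .03 0 .087; -.003 .003 .065 0 .087; -.003 .003 .1 0 .087; -.003 .003 .13 0 .087; -.003 .003 .15 0 .087; -.003 .003 .166 0 .087; -.003 .003 .166 0 .087' ; python3 steer.py '0 0 0 0 .087; 0 0 0 0 .05; 0 0 0 0 .05; 0 0 0 0 .05; 0 0 0 0 .05; 0 0 0 0 .05;0 0 0 0 .05;0 0 0 0 .05' 25
```

```text
time_s: 1.82
tool_pos: [0.4691, 0.2927, 0.0696]
tool_rot: [-179.7, 0.2, 91.5]
force: [-0.8, -0.3, -0.7]
grip_width: 0.0868
grasp_force: 0.0
time_s: 2.48
tool_pos: [0.4721, 0.2937, 0.0747]
tool_rot: [180.0, -0.1, 91.4]
force: [-3.2, -0.3, 6.2]
grip_width: 0.0677
grasp_force: 25.0
```

```bash
python3 steer.py '0 0 -.01 0 .05; 0 0 -.03 0 .05; 0 0 -.055 0 .05; 0 0 -.08 0 .05; 0 0 -.105 0 .05; 0 0 -.12 0 .05; 0 0 -.125 0 .05; 0 0 -.125 0 .05'; python3 - <<'E'
from h import *
plan(.635,-.258,.2,90)
E
```

```text
time_s: 3.15
tool_pos: [0.4729, 0.2935, 0.2]
tool_rot: [179.9, -0.1, 91.4]
force: [-0.5, -0.2, -2.2]
grip_width: 0.0675
grasp_force: 24.9
d [-5.552e-01  1.489e-01 -5.000e-04] turn 1.4 rows 13.8
```

```bash
python3 steer.py '-.01 .003 0 0 .05; -.035 .01 0 0 .05; -.07 .02 0 0 .05; -.105 .03 0 0 .05; -.14 .038 0 0 .05; -.175 .047 0 0 .05; -.21 .056 0 0 .05; -.245 .065 0 0 .05'; python3 steer.py '-.035 .009 0 0 .05; -.07 .019 0 0 .05; -.105 .028 0 0 .05; -.14 .038 0 0 .05; -.175 .047 0 0 .05; -.21 .056 0 0 .05; -.245 .066 0 0 .05; -.28 .075 0 1 .05';python3 steer.py '-.015 .004 0 0 .05; -.025 .007 0 0 .05; -.03 .008 0 0 .05; -.03 .008 0 0 .05; -.03 .008 0 0 .05; -.03 .008 0 0 .05'; python3 - <<'E'
from h import *
plan(.635,-.258,.2,90); snap('wrist','w2'); snap('scene','s2')
im=cv2.imread('pics/w2.png'); s=cv2.imread('pics/s2.png'); cv2.imwrite('pics/v2.png',cv2.resize(np.vstack([im[:,:],s[60:360]]),None,fx=.83,fy=.83))
E
```

```text
time_s: 3.82
tool_pos: [0.5419, 0.0469, 0.1966]
tool_rot: [-179.8, 0.1, 91.3]
force: [0.9, 1.3, -3.0]
grip_width: 0.0673
grasp_force: 24.9
time_s: 4.48
tool_pos: [0.6235, -0.2305, 0.1963]
tool_rot: [-179.8, -0.0, 90.3]
force: [0.0, 0.3, -2.1]
grip_width: 0.0678
grasp_force: 24.9
time_s: 4.98
tool_pos: [0.6331, -0.2559, 0.1983]
tool_rot: [-180.0, -0.1, 90.5]
force: [-0.3, 0.8, -2.5]
grip_width: 0.0675
grasp_force: 24.9
d [-0.0022  0.0018 -0.0017] turn 0.5 rows 0.1
```

View pics/v2.png

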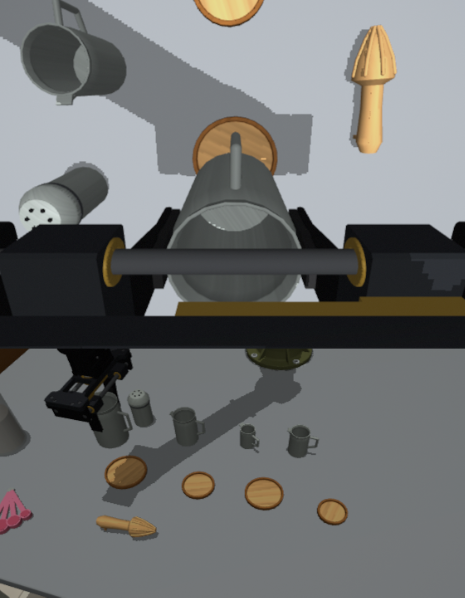

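The jug hangs upright in the fingers over the large saucer, its handle at about (235,160) in the composite. Nothing else was disturbed, so I'll lower it.

```bash
python3 steer.py '-.003 .002 .015 0 .05; -.003 .002 .04 0 .05; -.003 .002 .065 0 .05; -.003 .002 .085 0 .05; -.003 .002 .1 0 .05; -.003 .002 .11 0 .05; -.003 .002 .115 0 .05; -.003 .002 .115 0 .05'; python3 steer.py '0 0 .001 0 .05; 0 0 .002 0 .05; 0 0 .003 0 .05; 0 0 .004 0 .05; 0 0 .0045 0 .05; 0 0 .0045 0 .05'
```

```text
time_s: 5.75
tool_pos: [0.6345, -0.2609, 0.0825]
tool_rot: [-179.9, -0.0, 90.4]
force: [0.2, 0.3, -2.1]
grip_width: 0.0679
grasp_force: 24.9
time_s: 6.25
tool_pos: [0.635, -0.2612, 0.0793]
tool_rot: [180.0, -0.0, 90.4]
force: [-0.3, 0.2, -2.5]
grip_width: 0.0675
grasp_force: 24.9
```

```bash
python3 steer.py '0 0 .0005 0 .05; 0 0 .001 0 .05; 0 0 .0015 0 .05; 0 0 .0015 0 .05'
```

```text
time_s: 6.58
tool_pos: [0.6351, -0.2613, 0.0788]
tool_rot: [180.0, -0.0, 90.4]
force: [-1.8, 0.8, 5.3]
grip_width: 0.0676
grasp_force: 25.0
```

```bash
python3 steer.py '0 0 0 0 .072; 0 0 0 0 .076; 0 0 0 0 .08; 0 0 0 0 .087; 0 0 0 0 .087; 0 0 0 0 .087'; python3 steer.py '0 0 -.01 0 .087; 0 0 -.03 0 .087; 0 0 -.06 0 .087; 0 0 -.09 0 .087; 0 0 -.12 0 .087; 0 0 -.13 0 .087; 0 0 -.13 0 .087'; python3 - <<'E'
from h import *
plan(.477,-.153,.208,94)
E
```

```text
time_s: 7.08
tool_pos: [0.6349, -0.2612, 0.0774]
tool_rot: [-180.0, 0.0, 90.4]
force: [0.1, 0.2, -0.4]
grip_width: 0.0854
grasp_force: 0.0
time_s: 7.67
tool_pos: [0.6366, -0.2624, 0.2121]
tool_rot: [179.6, 0.1, 90.4]
force: [0.7, -1.4, 0.6]
grip_width: 0.0866
grasp_force: 0.0
d [ 0.1104 -0.1589  0.0028] turn -3.6 rows 4.6
```

```bash
python3 steer.py '.022 -.032 0 0 .087; .044 -.064 0 0 .087; .066 -.096 0 0 .087; .088 -.128 0 -2 .087; .11 -.159 0 -3.6 .087; .11 -.159 0 -3.6 .087; .11 -.159 0 -3.6 .087; .11 -.159 0 -3.6 .087'; python3 - <<'E'
from h import *
o=env.get_obs();print(o['tool_pos'],o['tool_rot']); snap('wrist','w3'); print(proj('w3',[.477,-.1535,.085]))
E
```

```text
time_s: 8.33
tool_pos: [0.4753, -0.1521, 0.2072]
tool_rot: [180.0, -0.0, 94.0]
force: [0.8, -1.1, 0.5]
grip_width: 0.0868
grasp_force: 0.0
[ 0.475298   -0.15210362  0.20715722] [ 1.79985136e+02 -6.05644473e-03  9.39947380e+01]
(np.float64(282.62880573889885), np.float64(211.83195849368104))
```

View pics/w3.png

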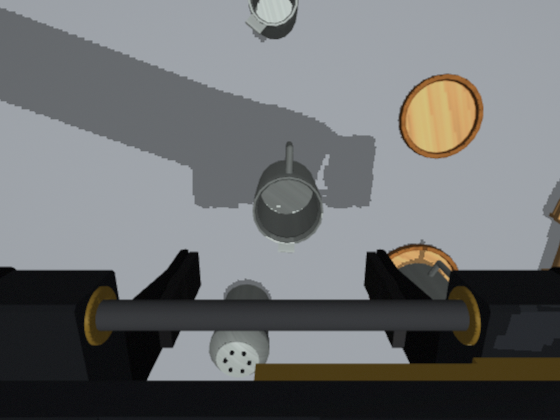

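The medium jug's rim centre is at about (288,208.5) and its handle at (290,148). The saucer_small centre is at (441,116), and the shaker is clear to the lower left.

```bash
python3 - <<'E'
from h import *
print(atz('w3',288,208.5,.085),atz('w3',441,116,.008), tri(('w3',288,208.5),('top0',346.2,266.5),('scene0',222.1,139.6)))
p=atz('w3',288,208.5,.085);plan(p[0]-.001,p[1]-.001,.058,93)
E
```

```text
[ 0.48118102 -0.15034525  0.085     ] [ 0.62555816 -0.06961437  0.008     ] [ 0.47893449 -0.15228525  0.08311613]
d [0.0011 0.0045 0.1493] turn 0.9 rows 3.6
```

```bash
python3 steer.py '.001 .0045 0 1 .087; .001 .0045 .03 1 .087; .001 .0045 .065 1 .087; .001 .0045 .1 1 .087; .001 .0045 .125 1 .087; .001 .0045 .14 1 .087; .001 .0045 .149 1 .087; .001 .0045 .149 1 .087' ; python3 steer.py '0 0 0 0 .087; 0 0 0 0 .05; 0 0 0 0 .05; 0 0 0 0 .05; 0 0 0 0 .05; 0 0 0 0 .05;0 0 0 0 .05;0 0 0 0 .05' 25; python3 steer.py '0 0 -.01 0 .05; 0 0 -.03 0 .05; 0 0 -.06 0 .05; 0 0 -.09 0 .05; 0 0 -.115 0 .05; 0 0 -.13 0 .05; 0 0 -.135 0 .05; 0 0 -.135 0 .05'; python3 - <<'E'
from h import *
plan(.6085,.0865,.195,90)
E
```

```text
time_s: 9.05
tool_pos: [0.4788, -0.1514, 0.0563]
tool_rot: [-179.7, 0.1, 92.9]
force: [-0.1, 0.6, -0.0]
grip_width: 0.0873
grasp_force: 0.0
time_s: 9.72
tool_pos: [0.4799, -0.1509, 0.059]
tool_rot: [180.0, -0.0, 93.0]
force: [-0.4, -0.1, 3.5]
grip_width: 0.0576
grasp_force: 24.9
time_s: 10.38
tool_pos: [0.4803, -0.1511, 0.195]
tool_rot: [179.8, 0.0, 93.0]
force: [-0.5, 0.2, -1.4]
grip_width: 0.0577
grasp_force: 24.9
d [0.2306 0.1404 0.0004] turn 3.0 rows 6.5
```

```bash
python3 steer.py '.01 .006 0 0 .05; .035 .021 0 1 .05; .07 .043 0 2 .05; .105 .064 0 3 .05; .14 .085 0 3 .05; .175 .107 0 3 .05; .205 .125 0 3 .05; .222 .135 0 3 .05'; python3 steer.py '.006 .004 0 0 .05; .008 .005 0 0 .05; .008 .005 0 0 .05; .008 .005 0 0 .05; .008 .005 0 0 .05'; python3 - <<'E'
from h import *
plan(.6085,.0865,.0655,90)
E
```

```text
time_s: 11.05
tool_pos: [0.6029, 0.0848, 0.1906]
tool_rot: [-179.8, -0.1, 90.3]
force: [0.5, 0.3, -0.8]
grip_width: 0.0577
grasp_force: 24.9
time_s: 11.47
tool_pos: [0.6074, 0.0835, 0.1935]
tool_rot: [-180.0, 0.0, 89.8]
force: [0.0, -0.3, -1.1]
grip_width: 0.0576
grasp_force: 24.9
d [0.0031 0.0011 0.128 ] turn -0.2 rows 3.1
```

```bash
python3 steer.py '.003 .001 .015 0 .05; .003 .001 .04 0 .05; .003 .001 .065 0 .05; .003 .001 .09 0 .05; .003 .001 .11 0 .05; .003 .001 .122 0 .05; .003 .001 .127 0 .05; .003 .001 .127 0 .05'; python3 steer.py '0 0 .001 0 .05; 0 0 .002 0 .05; 0 0 .003 0 .05; 0 0 .003 0 .05'
```

```text
time_s: 12.13
tool_pos: [0.6083, 0.0879, 0.066]
tool_rot: [-179.9, 0.0, 89.9]
force: [0.3, 0.2, -1.4]
grip_width: 0.0575
grasp_force: 24.9
time_s: 12.47
tool_pos: [0.6094, 0.089, 0.0644]
tool_rot: [179.9, -0.0, 90.0]
force: [-1.1, -0.5, -1.7]
grip_width: 0.0579
grasp_force: 24.9
```

```bash
python3 steer.py '-.001 0 .0005 0 .05; -.001 0 .001 0 .05; -.001 0 .0015 0 .05; -.001 0 .0015 0 .05; -.001 0 .0015 0 .05'
```

```text
time_s: 12.88
tool_pos: [0.6092, 0.0876, 0.063]
tool_rot: [180.0, -0.0, 90.0]
force: [-2.9, -1.1, 5.8]
grip_width: 0.0577
grasp_force: 25.0
```

Contact at the expected height. I'll release it and go on to the small jug.

```bash
python3 steer.py '0 0 0 0 .062; 0 0 0 0 .068; 0 0 0 0 .075; 0 0 0 0 .08; 0 0 0 0 .08; 0 0 0 0 .08'; python3 steer.py '0 0 -.01 0 .087; 0 0 -.03 0 .087; 0 0 -.06 0 .087; 0 0 -.09 0 .087; 0 0 -.12 0 .087; 0 0 -.135 0 .087; 0 0 -.135 0 .087'; python3 - <<'E'
from h import *
plan(.447,.137,.195,91)
E
```

```text
time_s: 13.38
tool_pos: [0.6089, 0.0878, 0.0619]
tool_rot: [-180.0, 0.0, 90.0]
force: [-0.2, 1.2, -0.5]
grip_width: 0.0789
grasp_force: 0.0
time_s: 13.97
tool_pos: [0.6116, 0.088, 0.2027]
tool_rot: [179.5, -0.1, 90.0]
force: [0.4, 0.9, 0.4]
grip_width: 0.0872
grasp_force: 0.0
d [ 0.0489 -0.1646  0.0064] turn -1.0 rows 4.1
```

```bash
python3 steer.py '.012 -.04 0 0 .087; .024 -.08 0 0 .087; .036 -.12 0 0 .087; .048 -.155 0 -1 .087; .049 -.162 0 -1 .087; .049 -.162 0 -1 .087; .049 -.162 0 -1 .087'; python3 - <<'E'
from h import *
o=env.get_obs();print(o['tool_pos'],o['tool_rot']); snap('wrist','w4'); print(proj('w4',[.447,.137,.07]))
E
```

```text
time_s: 14.55
tool_pos: [0.4471, 0.1367, 0.1971]
tool_rot: [179.9, -0.0, 91.0]
force: [-0.3, -0.0, 0.3]
grip_width: 0.087
grasp_force: 0.0
[0.44714707 0.13672288 0.19713267] [ 1.79948370e+02 -1.39708185e-02  9.09986773e+01]
(np.float64(280.4749920336551), np.float64(208.10320027831278))
```

View pics/w4.png

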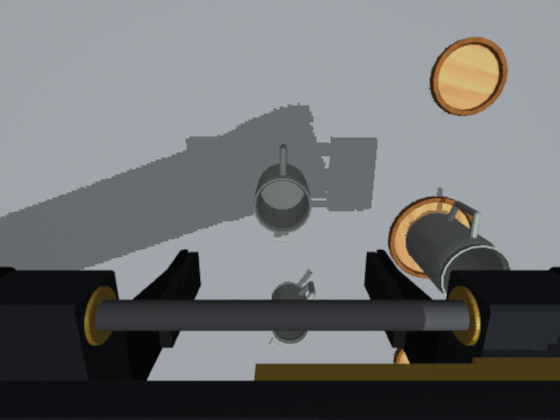

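The small jug's rim centre is at about (283,204.5) and its handle is straight up at (283,150). The medium jug stands inside its saucer at (432,237).

```bash
python3 - <<'E'
from h import *
p=atz('w4',283,204.5,.07);print(p,tri(('w4',283,204.5),('top0',224.5,278.5),('scene0',361.4,159.6)));plan(p[0]-.001,p[1]-.001,.0435,91)
E
```

```text
[0.44904476 0.14015971 0.07      ] [0.44648915 0.13705425 0.06688643]
d [2.800e-03 1.000e-04 1.537e-01] turn -0.1 rows 3.7
```

```bash
python3 steer.py '.0025 .001 0 0 .087; .0025 .001 .03 0 .087; .0025 .001 .065 0 .087; .0025 .001 .1 0 .087; .0025 .001 .13 0 .087; .0025 .001 .145 0 .087; .0025 .001 .152 0 .087; .0025 .001 .152 0 .087' ; python3 steer.py '0 0 0 0 .087; 0 0 0 0 .04; 0 0 0 0 .04; 0 0 0 0 .04; 0 0 0 0 .04; 0 0 0 0 .04;0 0 0 0 .04;0 0 0 0 .04' 20; python3 steer.py '0 0 -.01 0 .04; 0 0 -.03 0 .04; 0 0 -.06 0 .04; 0 0 -.09 0 .04; 0 0 -.12 0 .04; 0 0 -.145 0 .04; 0 0 -.15 0 .04; 0 0 -.15 0 .04'; python3 - <<'E'
from h import *
plan(.6265,-.0705,.195,90)
E
```

```text
time_s: 15.27
tool_pos: [0.4476, 0.1383, 0.0433]
tool_rot: [-179.8, 0.1, 90.9]
force: [0.3, 0.6, -0.2]
grip_width: 0.087
grasp_force: 0.0
time_s: 15.93
tool_pos: [0.4479, 0.1395, 0.0452]
tool_rot: [180.0, -0.0, 91.0]
force: [0.3, 0.8, 1.0]
grip_width: 0.0484
grasp_force: 1.9
time_s: 16.6
tool_pos: [0.4491, 0.1398, 0.1974]
tool_rot: [179.8, -0.1, 91.0]
force: [0.0, -0.1, -1.4]
grip_width: 0.048
grasp_force: 20.0
d [-0.2133  0.1738  0.0026] turn 1.0 rows 6.6
```

```bash
python3 steer.py '-.008 .007 0 0 .04; -.03 .024 0 0 .04; -.06 .049 0 0 .04; -.09 .073 0 0 .04; -.12 .098 0 1 .04; -.15 .122 0 1 .04; -.18 .147 0 1 .04; -.205 .167 0 1 .04'; python3 steer.py '-.006 .005 0 0 .04; -.008 .007 0 0 .04; -.008 .007 0 0 .04; -.008 .007 0 0 .04; -.008 .007 0 0 .04'; python3 - <<'E'
from h import *
plan(.6265,-.0705,.0535,90)
E
```

```text
time_s: 17.27
tool_pos: [0.6186, -0.0666, 0.1925]
tool_rot: [-179.8, 0.1, 89.9]
force: [-0.0, -0.3, -0.3]
grip_width: 0.0481
grasp_force: 20.0
time_s: 17.68
tool_pos: [0.6246, -0.0688, 0.1945]
tool_rot: [-179.9, -0.1, 90.1]
force: [0.1, -0.4, -1.5]
grip_width: 0.0483
grasp_force: 20.0
d [-0.0019  0.0021  0.141 ] turn 0.1 rows 3.4
```

```bash
python3 steer.py '-.002 .001 .015 0 .04; -.002 .001 .04 0 .04; -.002 .001 .07 0 .04; -.002 .001 .1 0 .04; -.002 .001 .12 0 .04; -.002 .001 .133 0 .04; -.002 .001 .139 0 .04; -.002 .001 .14 0 .04'; python3 steer.py '0 0 .001 0 .04; 0 0 .002 0 .04; 0 0 .003 0 .04; 0 0 .0035 0 .04; 0 0 .0035 0 .04'
```

```text
time_s: 18.35
tool_pos: [0.6258, -0.0718, 0.0545]
tool_rot: [-179.9, -0.0, 90.0]
force: [0.0, -0.4, -2.1]
grip_width: 0.0479
grasp_force: 20.0
time_s: 18.77
tool_pos: [0.6267, -0.0728, 0.0522]
tool_rot: [179.9, -0.0, 90.0]
force: [-0.3, -0.2, -0.9]
grip_width: 0.0483
grasp_force: 20.0
```

```bash
python3 steer.py '0.001 0 .001 0 .04; .001 0 .002 0 .04; .001 0 .0025 0 .04; .001 0 .0025 0 .04'
```

```text
time_s: 19.1
tool_pos: [0.6265, -0.0715, 0.0493]
tool_rot: [180.0, -0.0, 90.0]
force: [-0.8, 0.2, 2.3]
grip_width: 0.0485
grasp_force: 20.0
```

```bash
python3 steer.py '0 0 0 0 .053; 0 0 0 0 .06; 0 0 0 0 .07; 0 0 0 0 .08; 0 0 0 0 .08; 0 0 0 0 .08'; python3 steer.py '0 0 -.01 0 .087; 0 0 -.03 0 .087; 0 0 -.06 0 .087; 0 0 -.09 0 .087; 0 0 -.12 0 .087; 0 0 -.145 0 .087; 0 0 -.145 0 .087'; python3 - <<'E'
from h import *
plan(.455,.009,.19,52)
E
```

```text
time_s: 19.6
tool_pos: [0.6263, -0.0718, 0.049]
tool_rot: [180.0, -0.0, 90.0]
force: [0.7, 0.0, -0.2]
grip_width: 0.0768
grasp_force: 0.0
time_s: 20.18
tool_pos: [0.6296, -0.0726, 0.2013]
tool_rot: [179.4, -0.0, 89.9]
force: [0.8, 0.3, 0.8]
grip_width: 0.0868
grasp_force: 0.0
d [ 0.0815 -0.1748  0.0094] turn 37.9 rows 5.3
```

```bash
python3 steer.py '.016 -.034 0 6 .087; .032 -.068 0 12 .087; .048 -.1 0 18 .087; .064 -.136 0 24 .087; .08 -.165 0 30 .087; .081 -.171 0 36 .087; .081 -.171 0 38 .087; .081 -.171 0 38 .087'; python3 steer.py '0 0 0 0 .087; 0 0 0 0 .087'; python3 - <<'E'
from h import *
o=env.get_obs();print(o['tool_pos'],o['tool_rot']); snap('wrist','w5'); print(proj('w5',[.455,.009,.055]))
E
```

```text
time_s: 20.85
tool_pos: [0.4549, 0.0097, 0.1947]
tool_rot: [180.0, -0.1, 52.0]
force: [-0.1, -0.2, 0.3]
grip_width: 0.0874
grasp_force: 0.0
time_s: 21.02
tool_pos: [0.4557, 0.009, 0.1943]
tool_rot: [180.0, -0.0, 52.0]
force: [0.2, 0.5, 0.4]
grip_width: 0.0869
grasp_force: 0.0
[0.45569963 0.00897293 0.19429606] [ 1.79981194e+02 -1.76421373e-02  5.19900589e+01]
(np.float64(280.72764837074703), np.float64(205.36453739494345))
```

View pics/w5.png

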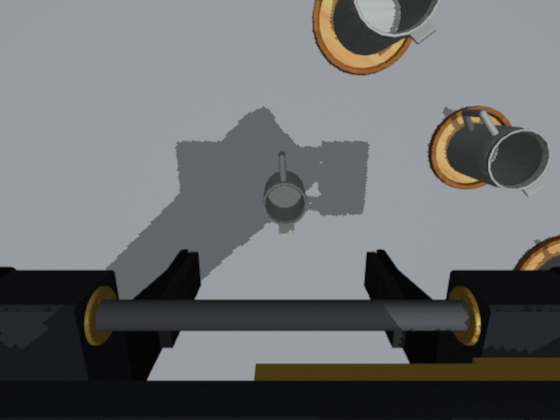

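The tiny jug's rim centre is at about (285,202), with the handle at (282,158) and the lip at (286,228), so I'll turn about 3° more. The small and medium jugs stand upright inside their saucers.

```bash
python3 - <<'E'
from h import *
p=atz('w5',285,202,.055);print(p,tri(('w5',285,202),('top0',278.5,275.8),('scene0',298.9,156.4)));plan(p[0]-.001,p[1]-.001,.0285,54.5)
E
```

```text
[0.45978188 0.00911227 0.055     ] [0.45624244 0.00768078 0.05295303]
d [0.0013 0.0029 0.1657] turn -2.5 rows 4.0
```

```bash
python3 steer.py '.001 .002 0 -2.5 .087; .001 .002 .03 -2.5 .087; .001 .002 .065 -2.5 .087; .001 .002 .1 -2.5 .087; .001 .002 .135 -2.5 .087; .001 .002 .157 -2.5 .087; .001 .002 .165 -2.5 .087; .001 .002 .165 -2.5 .087' ; python3 steer.py '0 0 0 0 .03; 0 0 0 0 .03; 0 0 0 0 .03; 0 0 0 0 .03; 0 0 0 0 .03; 0 0 0 0 .03;0 0 0 0 .03;0 0 0 0 .03' 15; python3 steer.py '0 0 0 0 .03; 0 0 0 0 .03; 0 0 0 0 .03'
```

```text
time_s: 21.73
tool_pos: [0.4561, 0.0082, 0.0272]
tool_rot: [-179.9, 0.2, 54.5]
force: [-0.4, -0.4, 1.0]
grip_width: 0.0872
grasp_force: 0.0
time_s: 22.4
tool_pos: [0.4576, 0.0089, 0.0292]
tool_rot: [180.0, -0.0, 54.5]
force: [-0.3, -0.0, -0.2]
grip_width: 0.0419
grasp_force: 0.0
time_s: 22.65
tool_pos: [0.4576, 0.0089, 0.0292]
tool_rot: [-180.0, -0.0, 54.5]
force: [-0.9, -0.3, 2.6]
grip_width: 0.0383
grasp_force: 15.0
```

```bash
python3 steer.py '0 0 -.01 0 .03; 0 0 -.03 0 .03; 0 0 -.06 0 .03; 0 0 -.09 0 .03; 0 0 -.12 0 .03; 0 0 -.145 0 .03; 0 0 -.15 0 .03; 0 0 -.15 0 .03'; python3 - <<'E'
from h import *
plan(.6175,.246,.18,82)
E
```

```text
time_s: 23.32
tool_pos: [0.4589, 0.009, 0.1813]
tool_rot: [179.8, -0.2, 54.5]
force: [0.1, -0.1, -0.5]
grip_width: 0.0385
grasp_force: 15.0
d [ 0.2851 -0.0087  0.0024] turn -27.5 rows 6.8
```

```bash
python3 steer.py '.01 0 0 -3 .03; .04 -.001 0 -7 .03; .08 -.002 0 -12 .03; .12 -.004 0 -17 .03; .16 -.005 0 -22 .03; .2 -.006 0 -27.5 .03; .24 -.007 0 -27.5 .03; .27 -.008 0 -27.5 .03'; python3 - <<'E'
from h import *
plan(.6175,.246,.18,82)
E
```

```text
time_s: 23.98
tool_pos: [0.6078, 0.2364, 0.1762]
tool_rot: [-179.8, 0.1, 82.1]
force: [0.4, 0.8, -1.5]
grip_width: 0.0383
grasp_force: 15.0
d [ 0.0109  0.0082 -0.0039] turn 0.1 rows 0.3
```

```bash
python3 steer.py '.01 .005 0 0 .03; .013 .007 0 0 .03; .013 .007 0 0 .03; .013 .007 0 0 .03; .013 .007 0 0 .03; .013 .007 0 0 .03'; python3 - <<'E'
from h import *
plan(.6175,.2465,.0375,82)
E
```

```text
time_s: 24.48
tool_pos: [0.6164, 0.2435, 0.1793]
tool_rot: [-180.0, 0.0, 81.9]
force: [0.4, -1.1, -0.1]
grip_width: 0.0383
grasp_force: 15.0
d [0.0032 0.0006 0.1418] turn -0.1 rows 3.4
```

```bash
python3 steer.py '.002 .001 .015 0 .03; .002 .001 .04 0 .03; .002 .001 .07 0 .03; .002 .001 .1 0 .03; .002 .001 .12 0 .03; .002 .001 .133 0 .03; .002 .001 .139 0 .03; .002 .001 .14 0 .03'; python3 steer.py '0 0 .001 0 .03; 0 0 .002 0 .03; 0 0 .003 0 .03; 0 0 .0035 0 .03; 0 0 .0035 0 .03'; python3 - <<'E'
from h import *
snap('wrist','w6')
E
```

```text
time_s: 25.15
tool_pos: [0.6175, 0.2465, 0.0385]
tool_rot: [-179.9, 0.0, 81.9]
force: [0.2, 0.3, 0.4]
grip_width: 0.0385
grasp_force: 15.0
time_s: 25.57
tool_pos: [0.6183, 0.2472, 0.0362]
tool_rot: [179.9, -0.0, 82.0]
force: [0.0, -1.0, -0.5]
grip_width: 0.0386
grasp_force: 15.0
```

```bash
python3 steer.py '-.001 0 .001 0 .03; -.001 0 .002 0 .03; -.001 0 .0025 0 .03; -.001 0 .003 0 .03; -.001 0 .003 0 .03'
```

```text
time_s: 26.03
tool_pos: [0.6179, 0.2458, 0.0332]
tool_rot: [-180.0, 0.0, 82.0]
force: [-2.9, -0.5, 4.2]
grip_width: 0.0387
grasp_force: 15.0
```

Contact again at the expected height (0.0292 + 0.004). I'll release, retreat and check.

```bash
python3 steer.py '0 0 0 0 .043; 0 0 0 0 .05; 0 0 0 0 .06; 0 0 0 0 .075; 0 0 0 0 .08; 0 0 0 0 .08'; python3 steer.py '0 0 -.01 0 .087; 0 0 -.03 0 .087; 0 0 -.06 0 .087; 0 0 -.09 0 .087; 0 0 -.12 0 .087; 0 0 -.16 0 .087; 0 0 -.18 0 .087'; python3 steer.py '.03 -.03 -.02 0 .087; .06 -.06 -.02 0 .087; .09 -.09 -.02 0 .087; .12 -.12 -.02 0 .087; .15 -.14 -.02 0 .087; .18 -.15 -.02 0 .087; .2 -.15 -.02 0 .087; .2 -.15 -.02 0 .087'; python3 - <<'E'
from h import *
snap('top','t9'); snap('scene','s9')
a=cv2.imread('pics/t9.png')[185:300,150:420]; b=cv2.imread('pics/s9.png')[110:290,115:435]
a=cv2.resize(a,(800,341),interpolation=2); b=cv2.resize(b,None,fx=2.5,fy=2.5,interpolation=2)
cv2.imwrite('pics/a9.png',cv2.convertScaleAbs(a,alpha=1.5)); cv2.imwrite('pics/b9.png',cv2.convertScaleAbs(b,alpha=1.5))
S=dict(tiny=(.6175,.246,.055),medium=(.6085,.0865,.085),small=(.6265,-.0705,.07),large=(.6355,-.258,.1))
for k,(x,y,h) in S.items():
    u,v=proj('s9',[x,y,.004+h]); p=proj('t9',[x,y,.004+h]); print(k,'expected rim b9',round((u-115)*2.5),round((v-110)*2.5),'a9',round((p[0]-150)*800/270),round((p[1]-185)*341/115))
E
```

```text
time_s: 26.53
tool_pos: [0.6178, 0.246, 0.0324]
tool_rot: [-180.0, 0.0, 82.0]
force: [-0.1, 1.0, -0.0]
grip_width: 0.0686
grasp_force: 0.0
time_s: 27.12
tool_pos: [0.6195, 0.2463, 0.2187]
tool_rot: [179.7, -0.2, 82.0]
force: [0.4, 1.0, 0.5]
grip_width: 0.0867
grasp_force: 0.0
time_s: 27.78
tool_pos: [0.4939, 0.4714, 0.2327]
tool_rot: [-179.9, -0.2, 82.5]
force: [-0.8, 0.3, -0.5]
grip_width: 0.0869
grasp_force: 0.0
tiny expected rim b9 728 324 a9 99 67
medium expected rim b9 514 242 a9 286 73
small expected rim b9 302 230 a9 478 59
large expected rim b9 59 163 a9 712 44
```

View pics/b9.png

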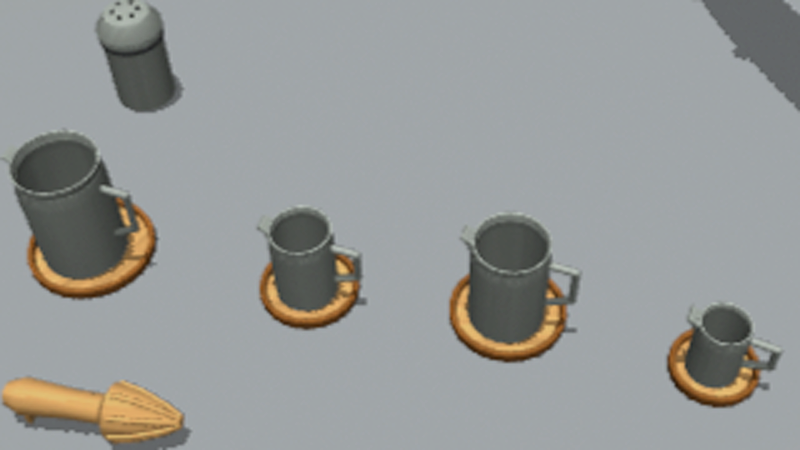

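View pics/a9.png

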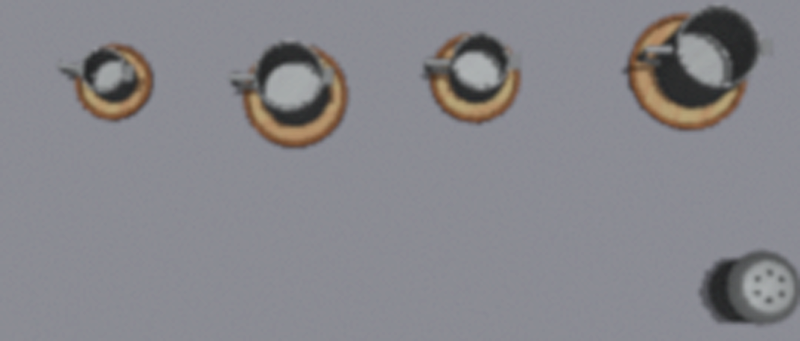

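In the scene crop the observed rims are tiny (726,323), medium (512,242), small (302,230) and large (57,163). All are within 2 crop pixels of the expected positions, and the shaker and reamer are in place.

```bash
python3 -c "
from cell import env; print(env.sign_off())"
```

```text
the job is handed in; nothing more can be done
None
```

All four jugs stand upright in the saucers of their own size, the shaker and reamer are where they were, and the job was handed in at about 28 s; the sign-off gave no verdict.

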